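Flask onto the bottle rinser

TASK

Lift the tall, narrow steel flask up off its peg on the drying rack and, keeping it mouth down, set its mouth into the ring-shaped cradle of the bottle rinser. Push the flask down against the spring until the cradle is all the way down and keep it there: finish while still gripping the flask and holding it pressed. Leave the other cups and the things around as they are.

Things in the scene. Friction and masses are not known exactly. Their poses are not given: they have to be found in the camera images.
- flask_center (a point): middle of the flask, half-way up: a plain steel flask, 170 mm tall, upside down over one of the rack's pegs; the tallest, narrowest thing there. Smooth 60 mm wide cylinder from 45 mm above the mouth up to the flat base on top, which is 85 mm above this point; the neighbours reach 30 mm above this point, so grip it higher. Mass about 0.26 kg (varies). z up, mouth to base; yaw does not matter
- flask_mouth (a point): centre of the flask's mouth (plane of its rim), 85 mm below flask_center along its axis. The neck is 24 mm long, 44 mm outer and 37 mm inner diameter, then a shoulder widens to the body
- rack: drying rack, fixed: white tray 220 x 220 mm with a steel slatted grid 22 mm above the table, on which the upturned rims stand; four upright pegs, 10 mm thick with 14 mm rubber tips, at x = +-52.5, y = +-52.5 mm in its frame, their tips 94 mm above the table. Origin: centre of its underside; z up. The flask may be on any of the pegs
- rinser: bottle rinser, fixed to the table: low stainless drip tray 160 (x) x 180 (y) x 36 mm with a spring housing in the middle, feed and drain elbows on its +x side. Origin: centre of its underside, on the table; z up
- cradle_seat (a point): centre of the rinser's sprung cradle, on top of the flat cross on which the flask's rim rests; 62 mm above the table when up; moves with the cradle. Around it a flared steel ring, 56 mm inner diameter at the cross, 66 mm at its upper edge 12 mm above this point; in the middle a spray nozzle 16 mm wide, 8 mm high, which goes into the mouth. z up
- cradle (a joint): how far the cradle is pressed down, m: 0 up, 0.012 fully down on its stop. Spring 650 N/m: about 5 N starts it moving and about 13 N in all, the flask's own weight included, takes it fully down; the flask's weight alone does not move it; it springs back up when let go
- glass: drinking glass, upside down on another peg: 102 mm tall, 72 mm across its rim; leave alone. Origin: centre of its rim plane
- beaker: wide steel tumbler, upside down on another peg: 115 mm tall, 78 mm across its rim; leave alone. Origin: centre of its rim plane
- cup: white plastic cup, upside down on another peg: 98 mm tall, 74 mm across its rim; leave alone. Origin: centre of its rim plane
- mug: white mug standing to the right of the working area, 80 mm wide, 92 mm tall; leave alone. Origin: centre of its underside
- water: clear water bottle to the left of the working area, 64 mm wide, 205 mm tall; leave alone. Origin: centre of its underside
- coffeejar: jar of coffee behind the working area, 76 mm wide, 115 mm tall; leave alone. Origin: centre of its underside
- tin: tin behind the working area, 72 mm wide, 100 mm tall; leave alone. Origin: centre of its underside
Things that resemble listed ones, but are neither listed nor needed, are in the scene too. What is shaped like the part that bears flask_center but green, purple or red is not meant.

How it is judged:
By the outcome, as a careful person would: the job done as asked, in the order asked, and still so for the second after the job is handed in, while the arm keeps its last pose, push and grip.
It also fails if it takes over 42 s, if anything falls off the work surface, if the arm or the gripper's body presses on something with over 40 N, if the wrist force passes 120 N, or if a joint passes its speed limit or range.

ROBOT

A 7-joint arm with a two-finger parallel gripper is mounted at the origin on the work surface. World frame = base frame: x ahead of the robot, y to its left, z up, the work surface at z = 0. Lengths are in mm, angles in rad, forces in N, time in s.
With the tool pointing down it reaches from about 400 to 900 mm from the base axis. Payload 5.6 kg.
Tool frame: the origin (TCP) lies midway between the tips of the shut fingers; the grasp point (between the pads) lies 19 mm behind it; z points along the fingers, y is the line along which they close (so a half turn about z gives the same grasp; the last joint's range is limited). The gripper opens to 92 mm and grips with 3 to 60 N. Pads are 20 mm wide; open, the fingers measure 128 mm over their backs; the gripper's body (75 mm by 189 mm) begins 69 mm behind the grasp point.
Start: joints at [-1.305, 0.468, -0.012, 1.603, 0.006, 1.071, -0.056], TCP at [197.586, 619.248, 214.592] pointing down, gripper open.
Joint ranges: [-2.53, 2.53], [-0.31, 2.02], [-1.57, 1.55], [0.28, 2.44], [-1.29, 4.43], [0.15, 1.84], [-2.92, 2.92]. Speed limits (rad/s): [2.57, 2.57, 3.14, 3.14, 3.14, 3.14, 3.14].

INTERFACE

Orientations are given as a rotation vector (axis times angle).
In Python, from cell import robot, grip, kin, viewer gives the robot as it stands. Calls block until the motion is done:
- robot.movep(position, orientation): joint-space move of the TCP to a pose.
- robot.servo_line(position, feed=150, rotation=None): straight line of the TCP; rotation=None keeps the orientation; feed is the mean speed in mm/s.
- robot.goto_joints(angles): joint-space move.
- grip(opening, newtons=None): opening from 0.0 (shut) to 1.0 (fully open); newtons is the grip in N (None keeps the last); returns when the fingers have stopped.
- robot.hold(seconds).
- kin.ik(position, orientation): joint angles nearest the present ones, or None.
- robot.observe(): the state.
- viewer.read_camera(name): name is "scene" or "top"; returns the picture (384x512x3 uint8, red, green, blue); there is no depth.
- viewer.camera_info(name): a dict with "camera_matrix" (3x3 intrinsics, pixels), "k1" (the pictures are not rectified: a ray, as slopes to the right and down, at radius r is drawn at 1 + k1 r^2 times it, then the intrinsics apply), "R" (3x3) and "t" (3): a world point X has camera coordinates R X + t. Camera axes: x right, y down, z forward; pixel columns grow to the right and rows downward; lengths in mm; the calibration is good to about 2 mm. A picture is of the moment at which its call begins. camera_info takes no time and is no camera call.
A pose or a line that the arm cannot do raises robot.IKError and nothing moves.
- robot.job_done(): hands the job in; it is judged then, once.
Trained networks look in the newest picture that a camera, given by its name, has taken for a name from the list of things; names that differ only in an ending like _2 or _b are one class to them, and where a whole thing is asked for, a point or a joint stands for the part that bears it (a point fixed in the world has none). Each returns a list of dicts, best first, with "confidence" (0 to 1); they miss things now and then, are a little off and sometimes report something else, mostly with a low value. They report only what shows in the picture. A call takes as long as a camera call. They do not tell look-alikes from the thing itself.
- viewer.silhouettes(name, camera): "mask" (384x512 bool, what is visible of it).
- viewer.pinpoint(name, camera): "at" ([x, y, z] in mm, in the coordinates of the camera as it stood for that picture, good to about 4 mm: a listed point, or the origin of a listed thing).
The state is a dict: "t": time; "joints": joint angles; "joint_velocities": joint speeds; "joint_torque": joint torques, N m; "tcp_pos": TCP position; "tcp_rot": TCP orientation; "contact_force": force on the tool from outside, world axes, zero at the start; "wrist_torque": the same for the moment, N m; "grip_width": opening from 0.0 (shut) to 1.0 (fully open); "grip_force": force on a finger pad.
Only numpy, scipy, OpenCV 4.12 (cv2) and the standard library are available. Lean on these libraries where they do the work, as an engineer would, in place of code of your own. Each camera call takes 0.05 s, during which the arm holds its last target. There are 200 camera calls.

## Working session

There is one attempt and no reset: what is moved stays moved. The work goes in short steps, each a Python script; the robot and the scene stay as the last script left them, time stands still between calls to the robot, and variables do not carry over. Pictures are saved under pics/ and viewed, at most 10 in all, crops included, and the job is handed in when it is done.

```bash
mkdir -p pics; ls; cat > h.py <<'E'
import numpy as np, cv2
from cell import robot, grip, kin, viewer
def snap(cam,fn=None):
    im=viewer.read_camera(cam)
    if fn: cv2.imwrite('pics/'+fn,cv2.cvtColor(im,cv2.COLOR_RGB2BGR))
    return im
def toW(cam,p):
    i=viewer.camera_info(cam); return np.array(i['R']).T@(np.array(p)-np.array(i['t']))
def proj(cam,X):
    i=viewer.camera_info(cam); c=np.array(i['R'])@np.array(X,float)+np.array(i['t'])
    s=c[:2]/c[2]; s=s*(1+i['k1']*(s@s)); K=np.array(i['camera_matrix']); return K[:2,:2]@s+K[:2,2]
def ray(cam,uv):
    i=viewer.camera_info(cam); K=np.array(i['camera_matrix'],float)
    s=cv2.undistortPoints(np.array([[uv]],float),K,np.array([i['k1'],0,0,0,0.]))[0,0]
    R=np.array(i['R']); return -R.T@np.array(i['t']), R.T@np.array([s[0],s[1],1])
def onplane(cam,uv,z):
    o,d=ray(cam,uv); return o+d*(z-o[2])/d[2]
E
python3 - <<'E'
from h import *
np.set_printoptions(precision=1,suppress=True)
ims=[]
for c in('scene','top'):
    snap(c,c+'0.png')
    for n in('flask_center','flask_mouth','rack','rinser','cradle_seat','glass','beaker','cup'):
        for d in viewer.pinpoint(n,c): 
            w=toW(c,d['at']); print(c,n,round(d['confidence'],2),w,proj(c,w))
print(robot.observe())
E
```

```text
pics
scene flask_center 0.95 [345.3 188.4  85.8] [331.6 180.3]
scene flask_center 0.78 [473.9 365.2  83.3] [373.5 230.4]
scene flask_center 0.71 [380.3 283.8  83.5] [356.8 198.8]
scene flask_center 0.57 [502.9 241.1 105.6] [328.  213.1]
scene flask_mouth 0.97 [504.8 243.3  24.3] [324.  232.9]
scene flask_mouth 0.76 [380.2 286.2   2. ] [351.9 217.7]
scene flask_mouth 0.7 [474.2 361.8   1.4] [365.3 248.5]
scene rack 0.93 [554.3 185.3  -0.4] [297.7 240.8]
scene rinser 0.68 [ 544.3 -190.9   -2.6] [200.1 191.9]
scene rinser 0.48 [521.4 544.3  -2.1] [427.9 292.8]
scene cradle_seat 0.79 [ 545.6 -193.2   60.9] [197.5 177.7]
scene glass 0.61 [613.8 235.1  22.6] [304.9 257.7]
scene beaker 0.72 [498.3 141.2  22.7] [293.9 217.8]
scene beaker 0.46 [505.  243.7  26.1] [324.2 232.6]
scene beaker 0.23 [789.6 143.    2. ] [241.5 293.5]
scene cup 0.76 [607.4 129.5  21.3] [272.7 239.9]
top flask_center 0.83 [502.6 237.7 111. ] [182.5 211.7]
top flask_center 0.81 [479.  368.2  87.3] [146.9 219.7]
top flask_center 0.65 [376.9 281.7  83.4] [171.4 248.1]
top flask_mouth 0.57 [ 471.5 -497.9   -0.4] [383.3 218.5]
top rack 0.94 [550.7 186.1  -1.5] [200.4 201.3]
top rack 0.21 [789.9 144.2  -2.9] [210.9 138.7]
top rinser 0.89 [ 541.6 -192.4   -0.1] [301.4 201.6]
top cradle_seat 0.52 [ 544.1 -195.1   63.8] [304. 199.]
top glass 0.61 [610.  234.   23.3] [186.7 184.9]
top beaker 0.73 [495.9 136.8  26.2] [213.1 215. ]
top cup 0.56 [602.4 129.8  24.3] [214.7 186.4]
{'t': 0.9, 'joints': array([-1.3,  0.5, -0. ,  1.6,  0. ,  1.1, -0.1]), 'joint_velocities': array([ 0., -0., -0.,  0.,  0., -0.,  0.]), 'joint_torque': array([ -0. , -52. ,  -0. , -24.4,  -0.1,   0. ,   0. ]), 'tcp_pos': array([197.6, 619.3, 214.6]), 'tcp_rot': array([0.5, 3.1, 0. ]), 'contact_force': array([ 1. , -0.1,  0.6]), 'wrist_torque': array([-0.1, -0. , -0. ]), 'grip_force': 0.0, 'grip_width': 0.9981377127659202}
```

View pics/scene0.png

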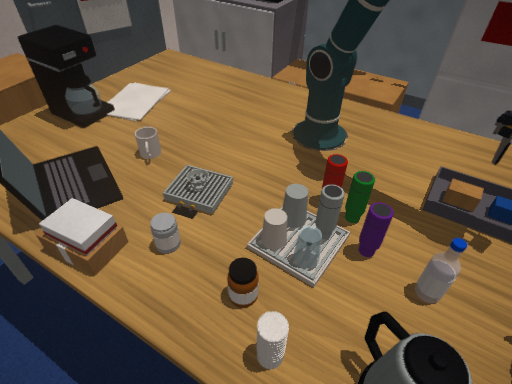

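View pics/top0.png

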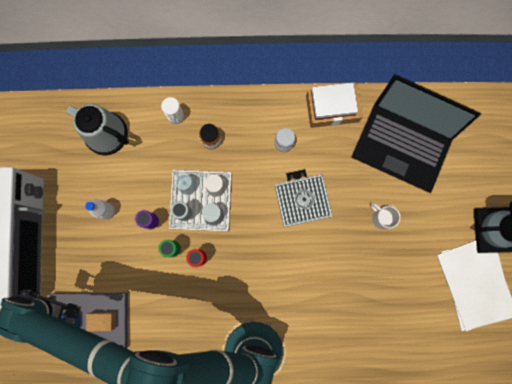

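The real flask is the steel one at top px (182,211), world (503,240), and the rack geometry agrees. The red, green and purple ones are decoys. The rinser cradle is at about (545,-194). I'll move above the flask with the fingers on a diagonal, away from the neighbours.

```bash
python3 - <<'E'
from h import *
from scipy.spatial.transform import Rotation as Ro
np.set_printoptions(precision=2,suppress=True)
q0=robot.observe()['joints']
best=None
for s in(1,-1):
    y=s*np.array([1,-1,0])/2**.5; z=np.array([0,0,-1.]); x=np.cross(y,z)
    r=Ro.from_matrix(np.c_[x,y,z]).as_rotvec()
    q=kin.ik([503.5,240,260],r); q2=kin.ik([545,-194,290],r)
    print(r,q,q2)
    if q is not None and q2 is not None:
        c=abs(q-q0).max()
        if best is None or c<best[0]: best=(c,r)
np.save('r.npy',best[1])
robot.movep([503.5,240,260],best[1])
snap('scene','scene1.png'); print(robot.observe()['t'],robot.observe()['tcp_pos'])
for c in('scene','top'):
    if c=='top': snap('top')
    for n in('flask_center',):
        for d in viewer.pinpoint(n,c): print(c,n,d['confidence'],toW(c,d['at']))
im=cv2.imread('pics/scene1.png')[100:290,220:450]; cv2.imwrite('pics/c1.png',cv2.resize(im,None,fx=3,fy=3))
E
```

```text
[2.9 1.2 0. ] [-0.95  0.28  0.54  1.81 -0.16  1.09 -1.14] [-0.52  0.41  1.06  1.75 -0.38  1.21 -0.14]
[ 1.2 -2.9 -0. ] [-0.52  0.27  0.02  1.78 -0.01  1.09  1.86] [ 1.08  0.52 -1.1   1.65  0.48  1.28  2.24]
2.7333 [502.96 241.32 259.76]
scene flask_center 0.92 [344.62 191.42  84.04]
scene flask_center 0.89 [501.3  241.55 106.6 ]
scene flask_center 0.63 [380.36 286.71  85.71]
scene flask_center 0.57 [470.64 364.2   83.24]
scene flask_center 0.27 [ 547.36 -191.95   -2.52]
top flask_center 0.67 [505.72 236.85 107.8 ]
top flask_center 0.52 [341.3  188.32  83.66]
```

View pics/c1.png

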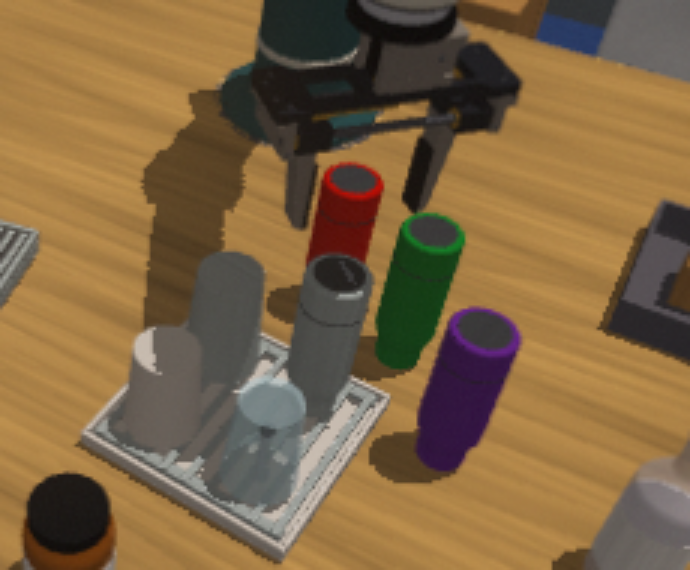

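The crop shows the open fingers (tips at about 300,220 and 415,205) straddling the line above the flask's base (337,272), with the neighbours clear. I'll descend, grip and lift.

```bash
python3 - <<'E'
from h import *
np.set_printoptions(precision=2,suppress=True)
def p(m):
    o=robot.observe(); print(m,o['t'],o['tcp_pos'],o['contact_force'],o['grip_width']*92,o['grip_force'])
robot.servo_line([503.5,240,148],feed=100); p('down')
grip(0.0,45); p('grip')
robot.servo_line([503.5,240,180],feed=60); p('lift')
robot.servo_line([503.5,240,290],feed=120); p('up')
snap('scene','scene2.png')
for d in viewer.pinpoint('flask_mouth','scene')[:3]: print(d['confidence'],toW('scene',d['at']))
im=cv2.imread('pics/scene2.png')[80:280,210:450]; cv2.imwrite('pics/c2.png',cv2.resize(im,None,fx=3,fy=3))
E
```

```text
down 4.15 [503.97 240.22 148.62] [0.46 0.03 0.87] 92.16211335378226 0.0
grip 4.7333 [503.59 240.02 148.12] [ 0.01 -0.16  1.07] 59.39311939782318 45.00007510185242
lift 5.4167 [503.32 240.05 180.03] [-0.53 -0.7  -2.62] 59.616806402616 44.99879479408264
up 6.4833 [503.01 239.79 289.16] [-1.01  0.39 -2.33] 59.198653149189504 44.99882161617279
0.67 [476.3  362.14  -2.81]
0.61 [380.32 287.52   0.09]
0.6 [499.8  240.29 165.31]
```

View pics/c2.png

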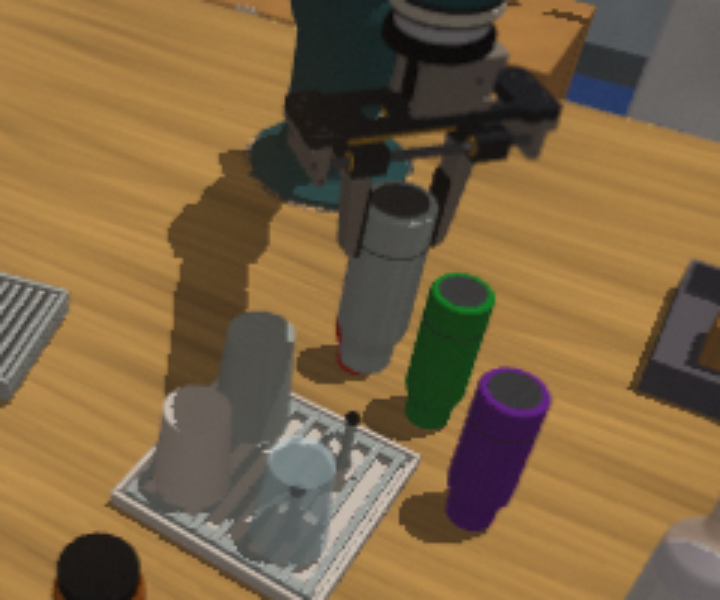

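The flask is lifted clear of the peg and the neighbours are undisturbed. Its mouth is at crop px (362,368). Next I carry it over the cradle and look.

```bash
python3 - <<'E'
from h import *
np.set_printoptions(precision=2,suppress=True)
def p(m):
    o=robot.observe(); print(m,o['t'],o['tcp_pos'],o['contact_force'],o['grip_width']*92,o['joints'])
robot.servo_line([545,-194,290],feed=180); p('over')
robot.servo_line([545,-194,222],feed=100); p('low')
snap('scene','scene3.png')
for c in('scene','top'):
    if c=='top': snap('top','top3.png')
    for n in('flask_mouth','flask_center','cradle_seat','rinser'):
        for d in viewer.pinpoint(n,c):
            w=toW(c,d['at']); 
            if w[1]<-100: print(c,n,round(d['confidence'],2),w,proj(c,w))
a=cv2.imread('pics/scene3.png')[70:230,120:290]; cv2.imwrite('pics/c3.png',cv2.resize(a,None,fx=3.5,fy=3.5,interpolation=cv2.INTER_CUBIC))
E
```

```text
over 9.1583 [ 545.11 -193.25  289.94] [-0.61  0.56 -2.23] 59.46173018348625 [-0.32  0.32  0.77  1.74 -0.24  1.18 -0.27]
low 9.9917 [ 545.41 -194.33  222.52] [-0.05 -0.06 -2.75] 59.329424226859224 [-0.29  0.4   0.74  1.81 -0.3   1.05 -0.22]
scene flask_mouth 0.76 [ 549.43 -194.66   99.34] [195.24 169.14]
scene flask_center 0.89 [ 541.81 -196.9   178.77] [193.58 147.43]
scene cradle_seat 0.64 [ 548.19 -191.27   61.48] [197.48 178.26]
scene rinser 0.96 [ 547.16 -191.25   -2.73] [199.53 192.37]
top rinser 0.97 [ 543.61 -192.33   -1.25] [301.37 201.08]
```

View pics/c3.png

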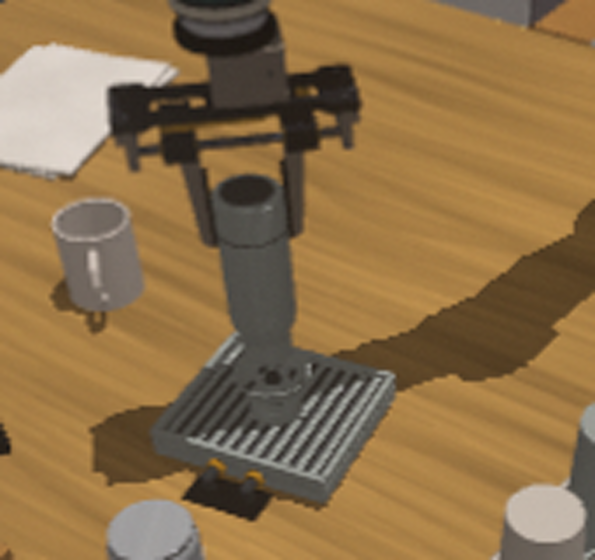

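The flask hangs vertically above the cradle ring (ring centre at crop px 275,377; flask mouth at about 267,360). A quick pixel cross-check of axis and ring first.

```bash
python3 - <<'E'
from h import *
np.set_printoptions(precision=1,suppress=True)
f=lambda u,v:(120+u/3.5-.36,70+v/3.5-.36)
print('nozzle top',onplane('scene',f(272,377),70))
print('base',onplane('scene',f(248,190),266), 'tcp 545.4,-194.3')
for z in(266,220,140,95): print(z,(proj('scene',[545.4,-194.3,z])+.36-[120,70])*3.5)
a=cv2.imread('pics/scene0.png')[160:220,155:245]; a=cv2.resize(a,None,fx=8,fy=8,interpolation=cv2.INTER_CUBIC)
for p,z in(([545,-192.5],74),):
    for r in(33,37):
        pts=[(proj('scene',[p[0]+r*np.cos(t),p[1]+r*np.sin(t),z])+.44-[155,160])*8 for t in np.linspace(0,6.28,60)]
        cv2.polylines(a,[np.int32(pts)],True,(0,0,255) if r==33 else (0,255,0),1)
cv2.imwrite('pics/c4.png',a)
E
```

```text
nozzle top [ 552.1 -187.5   70. ]
base [ 546.6 -192.3  266. ] tcp 545.4,-194.3
266 [247.1 188.6]
220 [253.3 235.6]
140 [263.1 310.7]
95 [268.2 349.7]
```

View pics/c4.png

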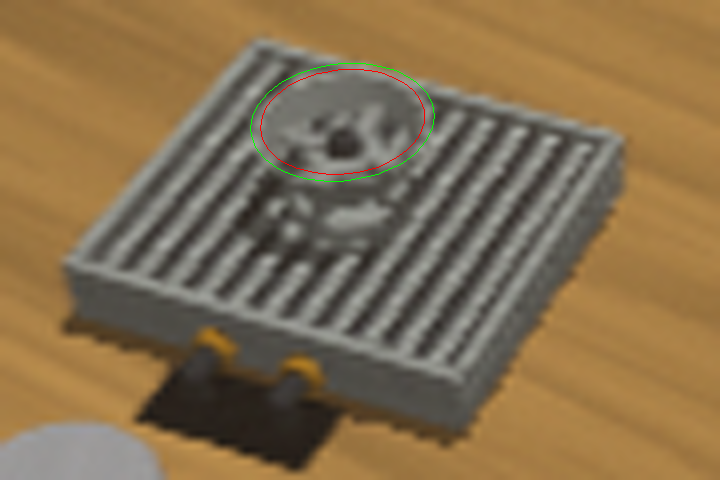

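The predicted ring (545,-192.5) matches the ring in the picture and the flask's axis matches the vertical. I'll lower it while watching force, then press.

```bash
python3 - <<'E'
from h import *
np.set_printoptions(precision=2,suppress=True)
def p(m):
    o=robot.observe(); print(m,round(o['t'],2),o['tcp_pos'],o['contact_force'],o['wrist_torque'],o['grip_width']*92); return o
grip(0.0,60)
robot.servo_line([545,-192.5,222],feed=60); p('al')
robot.servo_line([545,-192.5,196],feed=50); o=p('in')
z=196
while z>166 and o['contact_force'][2]<22:
    z-=2; robot.servo_line([545,-192.5,z],feed=25); o=p(z)
    if np.hypot(*o['contact_force'][:2])>12: break
    if o['contact_force'][2]>4 and o['tcp_pos'][2]>193: break
E
```

```text
al 10.96 [ 545.04 -192.3   221.97] [-0.52 -0.27 -2.26] [-0.07  0.13 -0.01] 59.631162039640756
in 11.62 [ 545.04 -192.64  195.94] [ 0.46  0.43 -2.25] [-0.06  0.09  0.02] 59.23594501890176
194 11.88 [ 545.06 -192.46  194.09] [ 0.45  0.31 -1.92] [-0.11  0.12 -0.01] 59.12229275444357
192 12.12 [ 544.93 -192.43  191.9 ] [ 0.86 -0.1  -3.19] [-0.04  0.13 -0.06] 59.68629991949007
190 12.38 [ 544.9  -192.46  189.83] [ 0.07 -0.16 -1.94] [-0.06  0.12  0.04] 59.05071081549039
188 12.62 [ 545.27 -192.65  188.18] [-0.15  0.43 -1.46] [-0.07  0.    0.01] 59.47913234051325
186 12.88 [ 545.3  -192.63  186.51] [-0.31  0.48  3.63] [0.14 0.37 0.02] 59.13184352970329
184 13.12 [ 545.31 -192.63  184.43] [-0.63  0.08  4.51] [ 0.1   0.36 -0.04] 59.20883757657913
182 13.38 [ 545.36 -192.61  182.56] [-1.46  0.29  6.4 ] [ 0.17  0.47 -0.  ] 59.72870683283789
180 13.62 [ 545.34 -192.63  180.73] [-1.24  1.18  7.25] [ 0.23  0.6  -0.01] 59.59697837789008
178 13.88 [ 545.38 -192.64  178.88] [-1.17 -0.07  8.99] [ 0.27  0.72 -0.04] 59.59448650760917
176 14.12 [ 545.4  -192.65  177.05] [-0.96  1.24  9.74] [0.33 0.83 0.02] 59.332896636412315
174 14.38 [ 545.53 -192.69  175.96] [-3.12  1.95 15.07] [ 0.57  1.38 -0.02] 59.303405974304276
172 14.62 [ 545.78 -192.73  175.74] [-6.65  4.84 28.96] [ 1.14  2.49 -0.01] 59.32785385674179
```

The force curve is as expected: contact at about 188, spring travel, then a stop at 176 (12 mm). I'll ease slightly and verify visually.

```bash
python3 - <<'E'
from h import *
np.set_printoptions(precision=2,suppress=True)
robot.servo_line([545,-192.5,173],feed=20); robot.hold(1.0)
o=robot.observe(); print(o['t'],o['tcp_pos'],o['contact_force'],o['wrist_torque'],o['grip_width']*92)
snap('scene','scene5.png')
a=cv2.imread('pics/scene5.png')[80:220,130:290]; cv2.imwrite('pics/c5.png',cv2.resize(a,None,fx=4,fy=4,interpolation=cv2.INTER_CUBIC))
E
```

```text
15.875 [ 545.65 -192.69  175.87] [-4.58  2.34 22.07] [0.87 1.94 0.02] 59.30215453544307
```

View pics/c5.png

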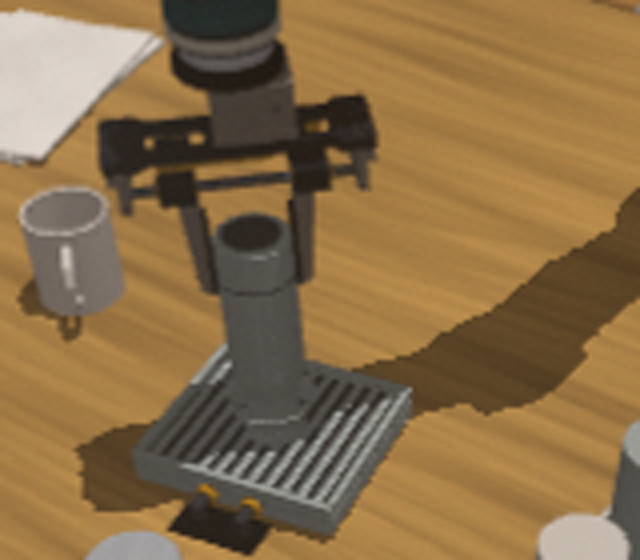

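The flask stands upright in the cradle ring (crop px 272,415) with the cradle bottomed at about 22 N, still gripped and steady.

```bash
python3 -c "
from h import *
print(robot.job_done())"
```

```text
the job is handed in; nothing more can be done
None
```

The flask is mouth down in the rinser cradle, pressed to its stop at about 22 N and still gripped; the job was handed in at about 16 s of the 42 s limit, and no verdict was returned.

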